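Mount a brass roller on its arbor in the engraver's roller stand

ROBOT

A 7-joint arm with a two-finger parallel gripper is mounted at the origin on the work surface. World frame = base frame: x ahead of the robot, y to its left, z up, the work surface at z = 0. Lengths are in m, angles in rad, forces in N, time in s.
With the tool pointing down it reaches from about 0.425 to 0.875 m from the base axis. Payload 4.7 kg.
Tool frame: the origin (TCP) lies midway between the tips of the shut fingers; the grasp point (between the pads) lies 19 mm behind it (robot.grasp_offset is the distance from the TCP to the grasp point, in m); z points along the fingers, y is the line along which they close (so a half turn about z gives the same grasp; the last joint's range is limited). The gripper opens to 85 mm and grips with 20 to 120 N. Pads are 22 mm wide; open, the fingers measure 114 mm over their backs; the gripper's body (76 mm by 85 mm) begins 54 mm behind the grasp point. The pads swing forward as they close: fully open they stand 13 mm farther back than shut.
Start: joints at [-1.308, 0.321, -0.07, 1.45, 0.023, 1.371, -0.057], TCP at [0.16, 0.63, 0.231] pointing down, gripper open.
Joint ranges: [-2.86, 2.86], [-0.3, 2.09], [-1.38, 1.24], [0.06, 2.45], [-1.56, 4.7], [0.09, 2.05], [-2.69, 2.69]. Speed limits (rad/s): [2.57, 2.57, 3.14, 3.14, 3.14, 3.14, 3.14].

INTERFACE

Orientations are given as a unit quaternion [x, y, z, w].
In Python, from bench import robot gives the robot as it stands.
- The arm moves only by the tool apply_moves, never from a script. Its argument "commands" is text: rows parted by semicolons, each of 5 numbers parted by spaces: the opening, from 0 (shut) to 1 (fully open), then the shift along the tool's x, y, z in units of 40 mm (1.0 is 40 mm), then the turn about the tool's z in units of 8 degrees (1.0 is 8 degrees). A call has 1 to 12 rows; each row is the pose to reach, as a shift and turn from the pose commanded when the call began, along the tool's axes at that moment; what a row does not reach only later rows make up. A row lasts 1/10 s, in which the tool goes at most 50 mm and 8.59 degrees, less where a joint would pass 70% of its speed; a pose out of reach is approached as far as the arm can. A call with a gripper value outside its range is refused whole. The fingers move at their own pace and stop on an object; "squeeze" is the grip in N (left out, the last holds). Time passes only in rows, so rows that repeat a pose let the fingers close. It gives the time, the measured TCP pose, the force, the opening and the grip force at its end, in the units of the state.
- robot.observe(): the state, without advancing time (a new reading comes with each control period).
- robot.grab_frame(name): name is "scene" or "side" or "wrist"; returns a dict with "frame" (420x560x3 uint8, red, green, blue), "range_z" (420x560 float32, m along the optical axis (not along the pixel's ray), 0 where there is no reading), "fov_y" (degrees; the focal length in pixels is half the picture's height over the tangent of half this angle, whatever the lens; pixels are square), "cx", "cy" (the principal point, pixels), "R" (3x3) and "t" (3): a world point X has camera coordinates R X + t; the wrist camera has in their place "tool_from_camera" (4x4, takes a point from camera to tool coordinates, whose origin is the TCP and whose axes are the flange's). Camera axes: x right, y down, z forward; pixel columns grow to the right and rows downward; lengths in m; the calibration is good to about 2 mm. A picture is of the moment at which its call begins: read the wrist's pose just before it.
- robot.finish_job(): hands the job in; it is judged then, once.
Trained networks look in the newest picture that a camera, given by its name, has taken for a name from the list of things; names that differ only in an ending like _2 or _b are one class to them, and where a whole thing is asked for, a point or a joint stands for the part that bears it (a point fixed in the world has none). Each returns a list of dicts, best first, with "p" (0 to 1); they miss things now and then, are a little off and sometimes report something else, mostly with a low value. They report only what shows in the picture. A call takes as long as a camera call. They do not tell look-alikes from the thing itself.
- robot.masks_of(target, camera): "region" (420x560 bool, what is visible of it) and "bbox" ([centre column, centre row, width, height] in pixels, round what is visible of it).
- robot.pinpoint(target, camera): "centre" ([column, row] in pixels: a listed point, or the origin of a listed thing).
The state is a dict: "time_s": time; "qpos": joint angles; "qd": joint speeds; "effort": joint torques, N m; "tool_pos": TCP position; "tool_rot": TCP orientation; "force": force on the tool from outside, world axes, zero at the start; "moment": the same for the moment, N m; "gripper_width": finger opening in m; "grasp_force": force on a finger pad.
Only numpy, scipy, OpenCV 4.12 (cv2) and the standard library are available. Lean on these libraries where they do the work, as an engineer would, in place of code of your own. Each camera call takes 0.05 s, during which the arm holds its last target. There are 200 camera calls.

TASK

Mount the brass roller in the blue roller stand for engraving: lay it on the stand's two black rests, then pass the arbor by its handle through the near bearing, the roller and the floating outboard bush until its brass shoulder is fully home against the near upright and the arbor runs straight across the stand, square to the uprights. Ease the arbor through by feel and never force it: the bush is rarely left in line, so find its hole and bring it into line with the arbor. Leave the copper roller and the other things on the bench where they are, and let go at the end.

Things in the scene. Friction and masses are not known exactly. Their poses are not given: they have to be found in the camera images.
- stand: Roller stand, fixed. Base plate 100 (x) x 190 (y) x 12 mm, origin at the centre of its underside. The arbor's line is parallel to its y axis, 72 mm above the bench; the arbor goes in from the +y side towards -y. Blue near upright at y = +55 mm: 50 mm wide, 14 mm thick, top at 94 mm. Blue fork at y = -55 mm: 84 mm wide, 14 mm thick, top at 104 mm. 96 mm clear between them.
- rests (a point): Where the roller's centre belongs, 71 mm above the bench, midway between the uprights; axes as the stand's. Two black V rests, 7 mm thick, at y = +22 and -22 mm from here, carry the roller (37 mm clear between them for the fingers); it may lie up to 15 mm either way along y.
- near_bore (a point): Centre of the near upright's fixed bore (13.6 mm diameter, 14 mm deep) at its outer (+y) face; axes as the stand's.
- far_line (a point): Point on the proper line at the inner face of the floating bush, 110 mm from near_bore towards -y; fixed to the stand. The bush, a brass block 40 wide, 36 high, 14 mm thick, bore 13.2 mm at this height, slides only sideways (stand x) to 8.5 mm either side, with 2.5 N friction, and stays put. It starts up to 8 mm off; its place is not measured: look, or feel with the nose.
- arbor: Steel arbor, dark wooden handle, lying level in a cradle, axis 52 mm above the bench. Origin on the axis at the shoulder. Shaft 12 mm diameter, 138 mm long towards -y, nose chamfered over its last 2 mm to 9 mm. Brass shoulder 22 mm diameter. Handle square, 24 x 24 mm, from 5 to 65 mm towards +y, flats facing x and z. About 0.2 kg, balance point on the shaft 10 to 40 mm from the shoulder.
- arbor_tip (a point): Centre of the nose end, 138 mm along -y from the arbor's origin.
- arbor_grip (a point): Point on the axis in the handle, 37 mm along +y from the shoulder, where to grip it from above across x.
- cradle: Grey-blue cradle, fixed; base 70 x 135 x 12 mm, two forks 12 mm thick at y = +45 and -45 mm with 14 mm wide slots open at the top, fork tops at 60 mm. Origin: centre of its underside. The arbor lies in it along its y axis with the handle overhanging freely at +y.
- brass_roller: Brass roller (thick tube), 34 mm outside, 18 mm bore, 60 mm long along its y axis, about 0.33 kg; origin at its centre. Starts on a wooden rack, its axis level, 45 mm above the bench.
- rack: Wooden rack, fixed, base 56 x 175 x 12 mm, origin at the centre of its underside. It holds two rollers end to end along its y axis, centred at y = +40 and -40 mm, each on two V rests 7 mm thick and 40 mm apart (33 mm clear between them for the fingers). Either roller may be in either place.
- copper_roller: Copper roller, same size as the brass one, lying on the rack; not part of this job. Origin at its centre.
- pen: Blue pen about 130 mm long, 10 mm thick, lying flat along its x axis. Origin: centre of its underside.
- brass_case: Standing brass cartridge case, 26 mm diameter, 70 mm tall. Origin: centre of its underside.
- oil_bottle: Small amber oil bottle, 38 mm diameter, 75 mm tall. Origin: centre of its underside.
- bur_pot: Small wooden pot with burs, 52 mm diameter, 42 mm tall (62 with the burs). Origin: centre of its underside.
- hammer: Chasing hammer about 220 mm long, lying flat along its x axis. Origin: centre of its underside.
- brass_blank: Flat brass blank 50 x 30 x 8 mm. Origin: centre of its underside.
Not all that is in view belongs to the job. What is meant by the arbor is not green or pink, and is the larger of those in its own colour.

How it is judged:
On the way, in this order (a step that is already met when the one before it is completed fails the run):
1. the brass roller lies on the stand's rests, let go (x of brass_roller in the frame of near_bore between -0.006 and 0.006 m and z of brass_roller in the frame of near_bore between -0.005 and 0.006 m and y of brass_roller in the frame of near_bore between -0.085 and -0.039 m and angle between the y axis of brass_roller and the y axis of stand, either way round below 0.12 rad and contact force between the fingers and brass_roller below 0.1 N and linear speed of brass_roller below 0.03 m/s), for 0.2 s.
2. the arbor's nose is through the near bearing and inside the roller (x of brass_roller in the frame of near_bore between -0.006 and 0.006 m and z of brass_roller in the frame of near_bore between -0.005 and 0.006 m and y of brass_roller in the frame of near_bore between -0.085 and -0.039 m and angle between the y axis of brass_roller and the y axis of stand, either way round below 0.12 rad and y of arbor_tip in the frame of near_bore below -0.05 m and x of arbor_tip in the frame of near_bore between -0.008 and 0.008 m and z of arbor_tip in the frame of near_bore between -0.008 and 0.008 m), for 0.05 s.
3. the arbor's nose is in the outboard bush (y of arbor_tip in the frame of near_bore below -0.115 m and x of arbor_tip in the frame of near_bore between -0.012 and 0.012 m and z of arbor_tip in the frame of near_bore between -0.004 and 0.004 m), for 0.05 s.
At the end, for the whole second after the job is handed in: Arbor through near bearing, brass roller and bush: shoulder within 2 mm of the near upright's face (and 2 mm sideways of the bore), nose within 3 mm sideways and in height of its proper line, roller round it between the uprights, axis within 6 mm of the line; all at rest, let go (y of arbor in the frame of near_bore between -0.002 and 0.002 m and x of arbor in the frame of near_bore between -0.002 and 0.002 m and x of arbor_tip in the frame of near_bore between -0.003 and 0.003 m and z of arbor_tip in the frame of near_bore between -0.003 and 0.003 m and x of brass_roller in the frame of near_bore between -0.006 and 0.006 m and z of brass_roller in the frame of near_bore between -0.005 and 0.006 m and y of brass_roller in the frame of near_bore between -0.085 and -0.039 m and angle between the y axis of brass_roller and the y axis of stand, either way round below 0.12 rad and linear speed of each of arbor, brass_roller below 0.01 m/s); the robot touches nothing.
It fails at once if the arbor is forced: it presses on the stand or its bush with more than 30 N (contact force between arbor and stand above 30 N).
It fails at once if the brass roller is dropped or rammed: it presses on the stand with more than 40 N (contact force between brass_roller and stand above 40 N).
It fails at once if the copper roller or another bystander is moved by more than 25 mm (distance of any of copper_roller, pen, brass_case, oil_bottle, bur_pot, hammer, brass_blank from where it was at the start of the episode above 0.025 m).
It also fails if it takes over 72 s, if anything falls off the work surface, if the arm or the gripper's body presses on something with over 40 N, if the wrist force passes 120 N, or if a joint passes its speed limit or range.

## Working session

There is one attempt and no reset: what is moved stays moved. The work goes in short steps, Python scripts to look and compute and a tool call to move; the robot and the scene stay as the last step left them, time stands still between calls to the robot, and variables do not carry over. Pictures are saved under pics/ and viewed, at most 10 in all, crops included, and the job is handed in when it is done.

Besides the shell and the picture viewer there is one more tool, called after ">>>" as name(argument=value, ...) on one line, values as JSON. apply_moves: Moves the arm, as the interface text tells. Its arguments: {"type":"object","properties":{"commands":{"type":"string"},"squeeze":{"type":"number"}},"required":["commands"]}

```bash
mkdir -p pics; ls; cat > h.py <<'E'
import numpy as np, cv2
from bench import robot
from scipy.spatial.transform import Rotation as Ro
def grab(n):
    s=robot.observe(); f=robot.grab_frame(n)
    F=210/np.tan(np.radians(f["fov_y"])/2)
    if n=="wrist":
        T=np.eye(4);T[:3,:3]=Ro.from_quat(s["tool_rot"]).as_matrix();T[:3,3]=s["tool_pos"]
        M=T@np.array(f["tool_from_camera"])
        f["Rc"],f["o"]=M[:3,:3],M[:3,3]
    else:
        R=np.array(f["R"]);f["Rc"],f["o"]=R.T,-R.T@np.array(f["t"])
    f["F"]=F; return f
def ray(f,c):
    d=np.array([(c[0]-f["cx"])/f["F"],(c[1]-f["cy"])/f["F"],1.]);return f["o"],f["Rc"]@d
def atz(f,c,z):
    o,d=ray(f,c);return o+d*(z-o[2])/d[2]
def cloud(f):
    v,u=np.mgrid[:420,:560];z=f["range_z"]
    P=np.stack([(u-f["cx"])/f["F"]*z,(v-f["cy"])/f["F"]*z,z],-1)
    P=P@f["Rc"].T+f["o"];P[z<=0]=np.nan;return P
def proj(f,X):
    p=f["Rc"].T@(np.array(X)-f["o"]);return p[:2]/p[2]*f["F"]+[f["cx"],f["cy"]]
def tri(a,b):
    A=[];y=[]
    for o,d in (a,b):
        d=d/np.linalg.norm(d);Q=np.eye(3)-np.outer(d,d);A.append(Q);y.append(Q@o)
    p=np.linalg.solve(sum(A),sum(y));g=[np.linalg.norm(Q@p-q) for Q,q in zip(A,y)];return p,max(g)
def save(f,n,box=None,k=1):
    im=f["frame"]
    if box: im=im[box[1]:box[3],box[0]:box[2]]
    cv2.imwrite("pics/"+n,cv2.resize(im,None,fx=k,fy=k,interpolation=cv2.INTER_CUBIC)[...,::-1])
E
python3 - <<'E'
from h import *
np.set_printoptions(precision=4,suppress=True)
print(robot.observe())
fs={n:grab(n) for n in("scene","side")}
for n in fs: save(fs[n],n+".png"); print(n,fs[n]["o"],fs[n]["F"])
for t in ["stand","near_bore","far_line","rests","arbor","arbor_tip","arbor_grip","cradle","brass_roller","copper_roller","rack"]:
    r={n:robot.pinpoint(t,n) for n in fs}
    print(t,{n:[(np.round(q["centre"]).tolist(),round(q["p"],2)) for q in r[n][:4]] for n in r})
    if r["scene"] and r["side"]: print("   ",*tri(ray(fs["scene"],r["scene"][0]["centre"]),ray(fs["side"],r["side"][0]["centre"])))
E
```

```text
pics
{'time_s': 0.0, 'qpos': array([-1.3079,  0.3218, -0.0701,  1.4517,  0.0226,  1.3708, -0.0569]), 'qd': array([ 0.0009,  0.0011, -0.0001,  0.0005, -0.0006, -0.0012,  0.0004]), 'effort': array([ -0.0001, -49.3582,  -0.3826, -31.4322,   0.0129,   0.012 ,
         0.    ]), 'tool_pos': array([0.16  , 0.6294, 0.2302]), 'tool_rot': array([ 0.1241,  0.9923, -0.001 , -0.0001]), 'force': array([-0.2884, -0.0385, -0.5331]), 'moment': array([ 0.0219, -0.0066, -0.0232]), 'grasp_force': 0.0, 'gripper_width': 0.08561445736246753}
scene [1.1016 0.7086 0.622 ] 436.3158417728407
side [ 0.0656 -1.0369  1.1091] 503.41334145464907
stand {'scene': [([210.0, 212.0], 0.78)], 'side': [([307.0, 271.0], 0.68)]}
    [ 0.5628 -0.1473  0.0064] 0.004706208649756311
near_bore {'scene': [([216.0, 200.0], 0.78)], 'side': [([300.0, 241.0], 0.85), ([316.0, 270.0], 0.46)]}
    [ 0.5701 -0.088   0.0723] 0.0008112856052168278
far_line {'scene': [([196.0, 185.0], 0.74)], 'side': [([314.0, 271.0], 0.65)]}
    [ 0.5549 -0.2055  0.066 ] 0.0025117269086384216
rests {'scene': [([206.0, 190.0], 0.76)], 'side': [([304.0, 258
[... 694 characters left out ...]
 ([233.0, 248.0], 0.59)], 'side': [([209.0, 174.0], 0.84), ([296.0, 226.0], 0.65), ([160.0, 190.0], 0.6)]}
    [0.4287 0.3636 0.0526] 0.0036711059781336496
cradle {'scene': [([356.0, 280.0], 0.67)], 'side': [([234.0, 191.0], 0.68)]}
    [0.4965 0.2965 0.0013] 0.0015518902096861662
brass_roller {'scene': [([206.0, 167.0], 0.67), ([216.0, 199.0], 0.19)], 'side': [([295.0, 315.0], 0.43)]}
    [ 0.4494 -0.3094  0.0457] 0.002318196830053576
copper_roller {'scene': [([127.0, 228.0], 0.64), ([185.0, 161.0], 0.43)], 'side': []}
rack {'scene': [([196.0, 176.0], 0.67), ([399.0, 365.0], 0.34)], 'side': [([305.0, 339.0], 0.69), ([235.0, 192.0], 0.41)]}
    [ 0.4572 -0.3598  0.0026] 0.0009952587609177576
```

View pics/scene.png

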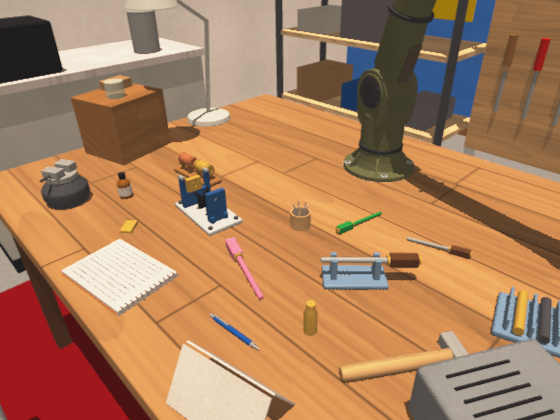

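View pics/side.png

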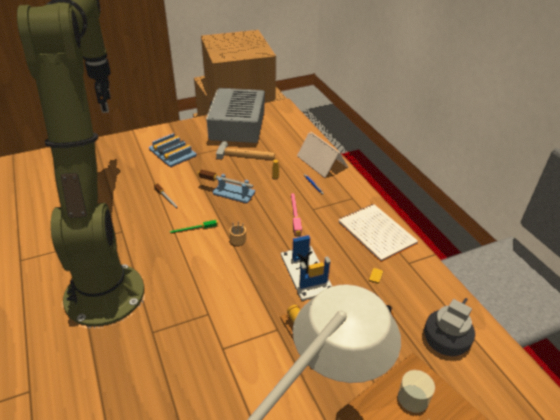

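Scene: roller stand at about (210,205), with the brass roller (206,167) next to it and the copper roller (187,161) beyond, both on the rack. There are four candidates for the arbor:
- Cradle, dark handle: (320–405,260).
- Loose, small, dark handle: (440,247).
- Green: (360,222).
- Pink: (245,265).

The one in the cradle fits, as it is neither green nor pink and is the larger of the two dark-handled ones. I'll confirm it in a crop.

```bash
python3 - <<'E'
from h import *
np.set_printoptions(precision=4,suppress=True)
a=grab("scene");b=grab("side")
save(a,"crop.png",(300,190,500,310),4)
T=lambda p,q:tri(ray(a,p),ray(b,q))
print("tip",T((320,258),(253,185)),"grip",T((405,261),(209,174)))
print("brass",T((206,167),(295,315)))
P=cloud(a)
for t in["brass_roller","arbor","stand","copper_roller"]:
  for m in robot.masks_of(t,"scene")[:3]:
    X=P[m["region"]];X=X[~np.isnan(X[:,0])]
    print(t,round(m["p"],2),m["bbox"],np.median(X,0),np.percentile(X,[2,98],axis=0).ravel(),m["region"].sum())
E
```

```text
tip (array([0.5473, 0.2368, 0.0566]), np.float64(0.0011788340580453712)) grip (array([0.4287, 0.3633, 0.0522]), np.float64(0.0035360077138158843))
brass (array([ 0.4492, -0.3097,  0.0464]), np.float64(0.0012436867803894117))
brass_roller 0.62 [370.3, 260.6, 102.0, 13.2] [0.4484 0.3419 0.0576] [0.4044 0.2124 0.0007 0.545  0.3863 0.0659] 884
brass_roller 0.45 [202.2, 166.3, 20.3, 15.6] [ 0.4606 -0.3114  0.0566] [ 0.4381 -0.346   0.0349  0.4906 -0.2565  0.0802] 182
arbor 0.77 [357.6, 223.8, 42.9, 22.7] [0.3505 0.1658 0.013 ] [0.2528 0.1522 0.006  0.3907 0.1774 0.0222] 215
arbor 0.61 [371.1, 261.4, 102.6, 16.5] [0.4462 0.3419 0.0575] [0.3459 0.2445 0.0006 0.5434 0.3863 0.0659] 926
arbor 0.53 [208.0, 200.8, 68.4, 69.0] [ 0.5775 -0.1368  0.034 ] [ 0.5211 -0.2292  0.0033  0.6167 -0.0562  0.0991] 2412
stand 0.84 [208.3, 202.9, 63.4, 67.0] [ 0.5766 -0.1417  0.0337] [ 0.5131 -0.2478  0.0027  0.6164 -0.0564  0.099 ] 2435
copper_roller 0.56 [186.8, 158.8, 21.9, 15.2] [ 0.4664 -0.3868  0.0544] [ 0.3787 -0.5001  0.0018  0.4762 -0.3634  0.0643] 195
```

View pics/crop.png

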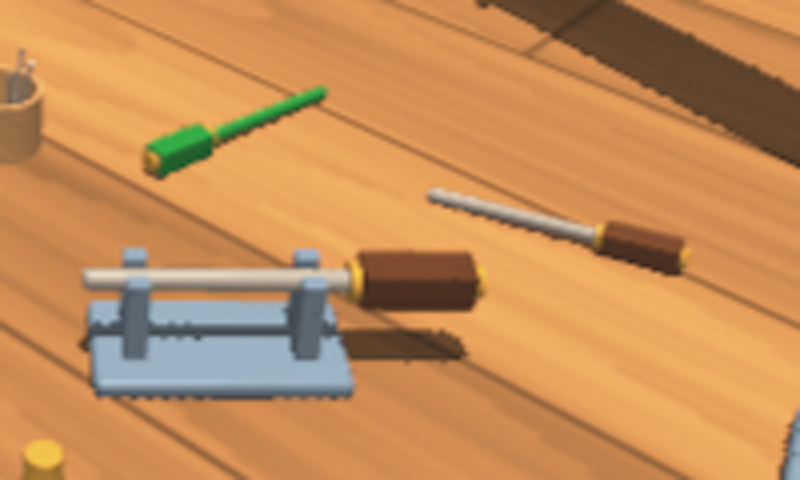

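The crop confirms it: the cradle arbor (tip near crop (90,278), handle near (420,280)) is clearly larger than the loose dark-handled tool at (560,230). I'll move to look at the arbor from above on the way to the stand.

>>> apply_moves(commands="1 -9.5 -6.9 -1.75 8;1 -9.5 -6.9 -1.75 8;1 -9.5 -6.9 -1.75 8;1 -9.5 -6.9 -1.75 8;1 -9.5 -6.9 -1.75 8;1 -9.5 -6.9 -1.75 8;1 -9.5 -6.9 -1.75 8;1 -9.5 -6.9 -1.75 8;1 -9.5 -6.9 -1.75 8;1 -9.5 -6.9 -1.75 8;1 -9.5 -6.9 -1.75 8;1 -9.5 -6.9 -1.75 8")

```text
time_s: 2.7
tool_pos: [0.4604, 0.2689, 0.3015]
tool_rot: [0.631, 0.775, 0.0, -0.0]
force: [-0.6, 0.2, -0.7]
gripper_width: 0.0854
grasp_force: 0.0
```

```bash
cat >> h.py <<'E'
def go(p,ang):
    "units to bring TCP to p with tool y at world angle ang (deg), and residual tilt"
    s=robot.observe();R=Ro.from_quat(s["tool_rot"]).as_matrix()
    d=R.T@(np.array(p)-s["tool_pos"])/.04
    a=np.degrees(np.arctan2(R[1,1],R[0,1]));t=((a-ang+90)%180-90)/8
    print("t",round(s["time_s"],2),"tcp",s["tool_pos"].round(4),"yang",a.round(2),"tilt",R[:2,2].round(4),"->",d.round(3),"turn",round(t,3))
E
python3 - <<'E'
from h import *
np.set_printoptions(precision=4,suppress=True)
f=grab("wrist");save(f,"w1.png");print(f["o"],f["Rc"],f["tool_from_camera"],f["F"])
for t in["arbor","arbor_tip","arbor_grip","cradle"]:
  print(t,[(np.round(q["centre"],1).tolist(),round(q["p"],2)) for q in robot.pinpoint(t,"wrist")[:4]])
go((.47,-.17,.33),4)
E
```

```text
[0.4475 0.3373 0.4431] [[ 0.9791  0.1958  0.0543]
 [ 0.2032 -0.9426 -0.265 ]
 [-0.0007  0.2705 -0.9627]] [[ 0.0006 -0.9625 -0.2714  0.0696]
 [ 1.      0.0008 -0.0006  0.0012]
 [ 0.0008 -0.2714  0.9625 -0.1416]
 [ 0.      0.      0.      1.    ]] 298.1348502967468
arbor [([352.0, 315.6], 0.95), ([145.3, 62.8], 0.9), ([273.8, 127.9], 0.66), ([181.6, 229.6], 0.65)]
arbor_tip [([119.0, 204.4], 0.93), ([332.4, 212.9], 0.77), ([400.3, 248.1], 0.66), ([421.1, 167.5], 0.45)]
arbor_grip [([140.7, 43.4], 0.93), ([261.1, 103.8], 0.9), ([200.8, 235.0], 0.79), ([339.8, 330.5], 0.56)]
cradle [([301.2, 164.7], 0.65)]
t 2.95 tcp [0.4595 0.2702 0.3011] yang 11.9 tilt [-0.0005 -0.0001] -> [-10.822  -2.013  -0.723] turn 0.988
```

>>> apply_moves(commands="1 -10.8 -2 -0.7 1;1 -10.8 -2 -0.7 1;1 -10.8 -2 -0.7 1;1 -10.8 -2 -0.7 1;1 -10.8 -2 -0.7 1;1 -10.8 -2 -0.7 1;1 -10.8 -2 -0.7 1;1 -10.8 -2 -0.7 1;1 -10.8 -2 -0.7 1;1 -10.8 -2 -0.7 1;1 -10.8 -2 -0.7 1;1 -10.8 -2 -0.7 1")

```text
time_s: 4.15
tool_pos: [0.4704, -0.1682, 0.329]
tool_rot: [0.682, 0.731, 0.0, -0.0]
force: [0.8, -0.4, 0.5]
gripper_width: 0.0852
grasp_force: 0.0
```

```bash
python3 - <<'E'
from h import *
np.set_printoptions(precision=4,suppress=True)
f=grab("wrist");save(f,"w2.png",k=1.4)
P=cloud(f);np.savez("w2.npz",P=P,im=f["frame"])
zs=dict(near_bore=.072,far_line=.072,rests=.071,brass_roller=.045,copper_roller=.045,stand=0,rack=0)
for t in zs:
  print(t,[(np.round(q["centre"],1).tolist(),round(q["p"],2),atz(f,q["centre"],zs[t])[:2].round(4)) for q in robot.pinpoint(t,"wrist")[:3]])
go((.45,-.31,.3),8)
E
```

```text
near_bore [([354.8, 125.3], 0.88, array([ 0.5677, -0.0883]))]
far_line [([337.8, 206.6], 0.9, array([ 0.5595, -0.197 ]))]
rests [([342.2, 171.9], 0.79, array([ 0.5596, -0.149 ]))]
brass_roller [([258.0, 270.2], 0.71, array([ 0.4538, -0.3149])), ([254.5, 4.7], 0.29, array([0.4302, 0.0464]))]
copper_roller [([256.6, 317.9], 0.6, array([ 0.4561, -0.4014]))]
stand [([331.8, 166.9], 0.61, array([ 0.5587, -0.1513]))]
rack [([261.0, 280.2], 0.67, array([ 0.4587, -0.3567]))]
t 4.55 tcp [ 0.4701 -0.1699  0.3293] yang 3.79 tilt [0.0001 0.0001] -> [-3.461 -0.734  0.733] turn -0.526
```

View pics/w2.png

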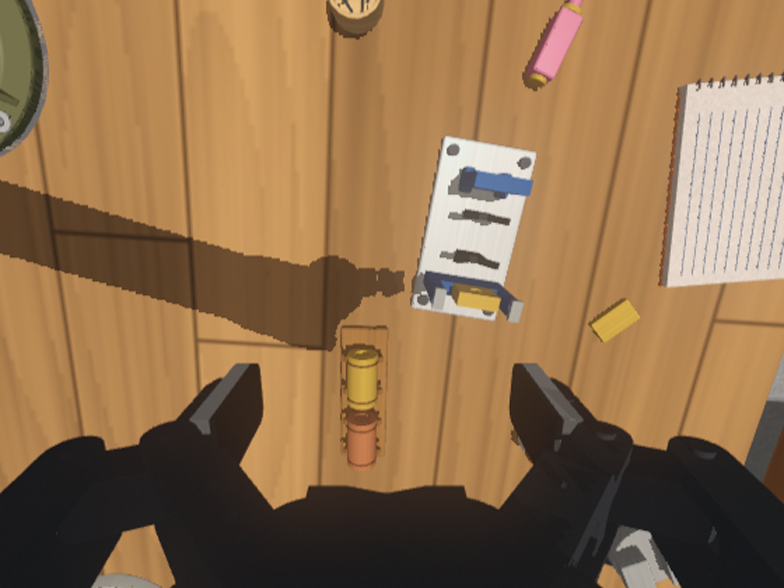

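The picture shows the stand's white plate (corners 445,137 / 535,152 / 492,320 / 412,306), the brass roller at (362,377), the copper one at (361,443) and the bush at (478,297). Next I'll fit the poses from depth.

```bash
python3 - <<'E'
from h import *
np.set_printoptions(precision=4,suppress=True)
d=np.load("w2.npz");P=d["P"];im=d["im"]
hsv=cv2.cvtColor(im,cv2.COLOR_RGB2HSV)
H,S,V=[hsv[...,i].astype(int) for i in range(3)]
v,u=np.mgrid[:420,:560]
reg=(u>280)&(u<395)&(v>90)&(v<235)
plate=reg&(abs(P[...,2]-.012)<.006)
X=P[plate]
print("plate",plate.sum(),np.median(X[:,2]))
hull=cv2.minAreaRect(X[:,:2].astype(np.float32)*1000);print(hull,cv2.boxPoints(hull))
for n,m in dict(blue=reg&(H>100)&(H<130)&(S>100),bush=reg&(H>15)&(H<32)&(S>120)&(P[...,2]>.04)&(v>190)).items():
  X=P[m];print(n,len(X),np.nanpercentile(X,[1,50,99],axis=0))
  for lo,hi in((.085,.098),(.098,.11)):
    Y=X[(X[:,2]>lo)&(X[:,2]<hi)]
    if len(Y)>8:r=cv2.minAreaRect(Y[:,:2].astype(np.float32)*1000);print(lo,len(Y),np.median(Y[:,2]),r)
reg2=(u>235)&(u<285)&(v>240)&(v<345)
for n,m in dict(brass=reg2&(v<293)&(H>18)&(H<32)&(S>150),copper=reg2&(v>293)&(H<14)&(S>120)).items():
  X=P[m];X=X[X[:,2]>.05]
  print(n,len(X),X.mean(0),X[:,2].max());c,w=np.linalg.eigh(np.cov(X[:,:2].T));print(w[:,1],np.sqrt(c)*3.46)
  print(cv2.minAreaRect(X[:,:2].astype(np.float32)*1000))
E
```

```text
plate 5754 0.01071890420572097
((563.3890991210938, -148.84982299804688), (189.9954376220703, 100.21009826660156), 84.41557312011719) [[ 504.2774 -238.5208]
 [ 604.0119 -248.2725]
 [ 622.5008  -59.1788]
 [ 522.7663  -49.4271]]
blue 470 [[ 0.5331 -0.2015  0.0285]
 [ 0.5667 -0.0951  0.0927]
 [ 0.5921 -0.0832  0.0945]]
0.085 427 0.09280699079078863 ((568.9800415039062, -94.23265838623047), (13.782661437988281, 49.208744049072266), 84.62216186523438)
bush 472 [[ 0.5416 -0.2115  0.0607]
 [ 0.5597 -0.2012  0.0883]
 [ 0.5815 -0.1952  0.0904]]
0.085 330 0.08874451181432352 ((561.947265625, -204.0875701904297), (14.768852233886719, 40.449493408203125), 84.70333099365234)
brass 692 [ 0.4545 -0.312   0.0578] 0.06289126900923836
[-0.064   0.9979] [0.0307 0.0602]
((454.09271240234375, -313.9154968261719), (31.515724182128906, 60.466468811035156), 3.015939235687256)
copper 666 [ 0.4581 -0.3911  0.0577] 0.06239493253350176
[-0.0508  0.9987] [0.0307 0.0627]
((457.3851623535156, -393.44390869140625), (31.21973991394043, 61.22493362426758), 3.4670512676239014)
```

>>> apply_moves(commands="1 -3.57 -0.64 4.5 0.1;1 -3.57 -0.64 4.5 0.1;1 -3.57 -0.64 4.5 0.1;1 -3.57 -0.64 4.5 0.1;1 -3.57 -0.64 4.5 0.1;1 -3.57 -0.64 4.5 0.1;1 -3.57 -0.64 4.5 0.1;1 -3.57 -0.64 4.5 0.1")

```text
time_s: 5.35
tool_pos: [0.4553, -0.3136, 0.1507]
tool_rot: [0.688, 0.726, 0.001, 0.001]
force: [0.7, 0.3, 0.2]
gripper_width: 0.0853
grasp_force: 0.0
```

```bash
python3 - <<'E'
from h import *
np.set_printoptions(precision=4,suppress=True)
f=grab("wrist");save(f,"w3.png");P=cloud(f);im=f["frame"]
hsv=cv2.cvtColor(im,cv2.COLOR_RGB2HSV);H,S,V=[hsv[...,i].astype(int) for i in range(3)]
print("grasp_off",robot.grasp_offset)
for q in robot.pinpoint("brass_roller","wrist")[:3]:print(q["centre"],q["p"],atz(f,q["centre"],.045))
near=np.hypot(P[...,0]-.454,P[...,1]+.314)<.07
for n,m in dict(brass=near&(H>18)&(H<32)&(S>150)&(P[...,2]>.05)&(P[...,1]>-.352),copper=near&(H<14)&(S>120)&(P[...,2]>.05)).items():
  m=cv2.morphologyEx(m.astype(np.uint8),cv2.MORPH_OPEN,np.ones((3,3)))>0
  X=P[m];print(n,len(X),X.mean(0),X[:,2].max(),X[:,:2].min(0),X[:,:2].max(0))
  if len(X)>20:
    c,w=np.linalg.eigh(np.cov(X[:,:2].T));print(w[:,1],cv2.minAreaRect(X[:,:2].astype(np.float32)*1000))
  T=X[X[:,2]>X[:,2].max()-.004];print("crest",T.mean(0),np.polyfit(T[:,1],T[:,0],1))
go((.4541,-.3139,.026),3)
E
```

```text
grasp_off 0.0187
[273.1, 210.3] 0.66 [ 0.4544 -0.3122  0.045 ]
brass 2294 [ 0.454  -0.3116  0.0581] 0.06250747355055078 [ 0.4376 -0.3446] [ 0.4703 -0.2839]
[-0.0273  0.9996] ((454.1712341308594, -314.2075500488281), (31.55770492553711, 59.999122619628906), 2.1138253211975098)
crest [ 0.4542 -0.3124  0.0602] [-0.035   0.4433]
copper 833 [ 0.4593 -0.3684  0.0638] 0.17232360457382934 [ 0.4411 -0.3839] [ 0.4992 -0.2997]
[0.5507 0.8347] ((478.5811462402344, -348.1130065917969), (99.01568603515625, 33.30584716796875), 49.37861251831055)
crest [ 0.4983 -0.3014  0.1701] [-0.0785  0.4747]
t 5.45 tcp [ 0.4554 -0.3135  0.1508] yang 3.08 tilt [0.0031 0.0003] -> [-0.008 -0.044  3.12 ] turn 0.01
```

View pics/w3.png

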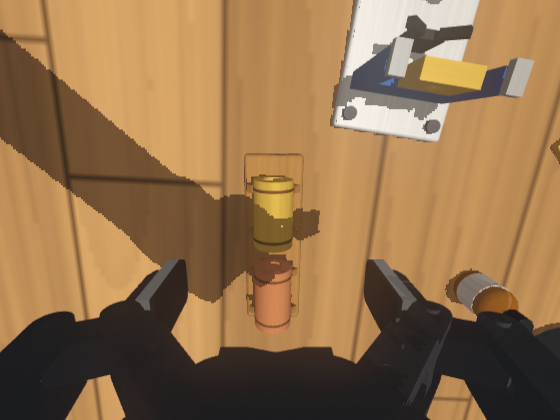

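The brass roller is centred between the fingers at (273,212), and the measurement matches the earlier one. Next: descend and grip.

>>> apply_moves(commands="1 0 -0.03 1.2 0.04;1 -0.01 -0.03 2.4 0.04;1 -0.01 -0.03 3.0 0.04;1 -0.01 -0.03 3.2 0.04;1 -0.01 -0.03 3.2 0.04;0.3 -0.01 -0.03 3.2 0.04;0.3 -0.01 -0.03 3.2 0.04;0.2 -0.01 -0.03 3.2 0.04;0.2 -0.01 -0.03 3.2 0.04;0.2 -0.01 -0.03 3.2 0.04;0.2 -0.01 -0.03 3.2 0.04;0.2 -0.01 -0.03 3.2 0.04", squeeze=30)

```text
time_s: 6.65
tool_pos: [0.4535, -0.3152, 0.0224]
tool_rot: [0.691, 0.723, 0.001, 0.001]
force: [-0.9, 0.6, 6.4]
gripper_width: 0.0335
grasp_force: 29.9
```

>>> apply_moves(commands="0.2 0 0 -0.8 0;0.2 0 0 -2 0;0.2 0 0 -3.3 0;0.2 1 0.73 -3.3 0.25;0.2 2 1.46 -3.3 0.5;0.2 3 2.2 -3.3 0.75;0.2 4.03 2.93 -3.3 1;0.2 4.03 2.93 -3.3 1;0.2 4.03 2.93 -3.3 1")

```text
time_s: 7.55
tool_pos: [0.5623, -0.1464, 0.1522]
tool_rot: [0.738, 0.675, -0.001, -0.001]
force: [-0.3, -1.3, -3.3]
gripper_width: 0.033
grasp_force: 31.8
```

```bash
python3 - <<'E'
from h import *
np.set_printoptions(precision=4,suppress=True)
f=grab("wrist");save(f,"w4.png");P=cloud(f);im=f["frame"]
hsv=cv2.cvtColor(im,cv2.COLOR_RGB2HSV);H,S,V=[hsv[...,i].astype(int) for i in range(3)]
near=np.hypot(P[...,0]-.5634,P[...,1]+.1488)<.13
blue=near&(H>100)&(H<130)&(S>100)&(abs(P[...,2]-.094)<.006)&(P[...,1]>-.12)
X=P[blue];print("near up",len(X),np.median(X[:,2]),cv2.minAreaRect(X[:,:2].astype(np.float32)*1000) if len(X)>9 else 0)
pl=near&(abs(P[...,2]-.012)<.006)&(S<80)
X=P[pl];print("plate",len(X),cv2.minAreaRect(X[:,:2].astype(np.float32)*1000))
br=(H>18)&(H<32)&(S>150)
for lo,hi in((.08,.1),(.13,.22)):
  m=near&br&(P[...,2]>lo)&(P[...,2]<hi);X=P[m];print("brass",lo,len(X),np.percentile(X,[2,50,98],axis=0) if len(X) else 0,cv2.minAreaRect(X[:,:2].astype(np.float32)*1000) if len(X) else 0)
print(robot.observe()["force"],robot.observe()["gripper_width"])
go((.5634,-.1488,.055),-5.5)
E
```

```text
near up 1526 0.09289909016237975 ((568.9749755859375, -94.42790222167969), (13.369380950927734, 48.866363525390625), 84.5976791381836)
plate 9784 ((565.8778686523438, -126.79488372802734), (144.7323455810547, 100.29608917236328), 84.38279724121094)
brass 0.08 0 0 0
brass 0.13 8301 [[ 0.548  -0.1647  0.1684]
 [ 0.5634 -0.1388  0.1884]
 [ 0.5791 -0.1153  0.1912]] ((563.3964233398438, -143.86773681640625), (56.866851806640625, 33.197208404541016), 85.34610748291016)
[ 0.1622 -0.9641 -3.4751] 0.033229716122161766
t 7.6 tcp [ 0.5614 -0.1486  0.1525] yang -5.32 tilt [-0.0021 -0.0008] -> [0.003 0.054 2.437] turn 0.022
```

View pics/w4.png

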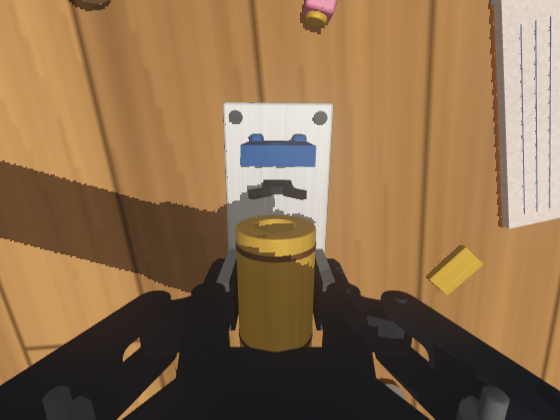

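The roller is held level and in line with the stand: roller end at (276,230), near rest at (277,190), near upright at (278,155). Now lowering it.

>>> apply_moves(commands="0.2 0 0.03 0.8 0.02;0.2 0 0.03 1.6 0.02;0.2 0 0.03 2.2 0.02;0.2 0 0.03 2.4 0.02;0.2 0 0.03 2.48 0.02;0.2 0 0.03 2.52 0.02;0.2 0 0.03 2.52 0.02;0.2 0 0.03 2.52 0.02")

```text
time_s: 8.4
tool_pos: [0.5643, -0.1489, 0.0537]
tool_rot: [0.74, 0.672, 0.001, 0.001]
force: [-0.3, -0.3, -3.4]
gripper_width: 0.0333
grasp_force: 31.8
```

>>> apply_moves(commands="0.2 0 0 0.03 0;0.2 0 0 0.06 0;0.2 0 0 0.06 0;0.2 0 0 0.06 0")

```text
time_s: 8.8
tool_pos: [0.5635, -0.1486, 0.0501]
tool_rot: [0.74, 0.672, 0.0, -0.0]
force: [0.3, 0.5, -3.4]
gripper_width: 0.0333
grasp_force: 31.8
```

>>> apply_moves(commands="0.2 0 0 0.02 0;0.2 0 0 0.04 0;0.2 0 0 0.04 0;0.2 0 0 0.04 0")

```text
time_s: 9.2
tool_pos: [0.5636, -0.1486, 0.049]
tool_rot: [0.74, 0.672, 0.0, -0.0]
force: [-3.3, 1.3, 2.9]
gripper_width: 0.0335
grasp_force: 32.5
```

Contact: the roller's weight is on the rests. Now releasing and rising.

>>> apply_moves(commands="0.45 0 0 0 0;0.5 0 0 0 0;0.6 0 0 0 0;0.7 0 0 0 0;0.7 0 0 0 0;0.7 0 0 0 0;0.7 0 0 -0.5 0;0.7 0 0 -1.5 0;0.7 0 0 -2.7 0;0.7 0 0 -3.9 0;0.7 0 0 -5 0;0.7 0 0 -5 0")

```text
time_s: 10.4
tool_pos: [0.5667, -0.1503, 0.255]
tool_rot: [0.741, 0.672, 0.004, 0.004]
force: [-0.2, -0.2, -0.1]
gripper_width: 0.0599
grasp_force: 0.0
```

```bash
python3 - <<'E'
from h import *
np.set_printoptions(precision=4,suppress=True)
f=grab("wrist");P=cloud(f);im=f["frame"];save(f,"w5.png")
hsv=cv2.cvtColor(im,cv2.COLOR_RGB2HSV);H,S,V=[hsv[...,i].astype(int) for i in range(3)]
near=np.hypot(P[...,0]-.5634,P[...,1]+.1488)<.13
blue=near&(H>100)&(H<130)&(S>100)&(abs(P[...,2]-.094)<.006)&(P[...,1]>-.12)
X=P[blue];print("near up",len(X),np.median(X[:,2]),cv2.minAreaRect(X[:,:2].astype(np.float32)*1000))
br=cv2.erode((near&(H>18)&(H<32)&(S>130)&(P[...,2]>.055)).astype(np.uint8),np.ones((2,2)))>0
y=-.19
for n,m in dict(roller=br&(P[...,1]>y)&(P[...,2]>.077),bush=br&(P[...,1]<y)&(P[...,2]>.085)).items():
  X=P[m];print(n,len(X),np.percentile(X,[2,50,98],axis=0),X[:,2].max(),cv2.minAreaRect(X[:,:2].astype(np.float32)*1000))
# arbor from scene for pre-position
go((.455,.34,.25),43)
E
```

```text
near up 692 0.09286697765729121 ((568.6395263671875, -94.37423706054688), (12.74231243133545, 49.04831314086914), 84.43323516845703)
roller 1058 [[ 0.5501 -0.1654  0.078 ]
 [ 0.5646 -0.1427  0.0852]
 [ 0.5791 -0.1184  0.0878]] 0.08880196136805973 ((564.4329833984375, -147.46603393554688), (59.3796501159668, 29.8460750579834), 83.61357116699219)
bush 357 [[ 0.5447 -0.2118  0.0871]
 [ 0.5657 -0.2048  0.0889]
 [ 0.581  -0.1977  0.0902]] 0.09081014604222082 ((562.5825805664062, -204.0124969482422), (14.690255165100098, 38.055965423583984), 82.95537567138672)
t 10.45 tcp [ 0.5653 -0.1495  0.2517] yang -5.54 tilt [0.0064 0.    ] -> [11.913 -3.925  0.026] turn -6.067
```

The roller is on the rests: axis within 1 mm of the line, top at 88.5 mm against an expected 88. Moving to the arbor.

>>> apply_moves(commands="1 12.36 -4.59 1.25 -6.07;1 12.36 -4.59 1.25 -6.07;1 12.36 -4.59 1.25 -6.07;1 12.36 -4.59 1.25 -6.07;1 12.36 -4.59 1.25 -6.07;1 12.36 -4.59 1.25 -6.07;1 12.36 -4.59 1.25 -6.07;1 12.36 -4.59 1.25 -6.07;1 12.36 -4.59 1.25 -6.07;1 12.36 -4.59 1.25 -6.07;1 12.36 -4.59 1.25 -6.07;1 12.36 -4.59 1.25 -6.07")

```text
time_s: 11.65
tool_pos: [0.4242, 0.366, 0.1956]
tool_rot: [0.394, 0.919, -0.002, -0.001]
force: [-0.3, -1.0, 0.1]
gripper_width: 0.0855
grasp_force: 0.0
```

```bash
python3 - <<'E'
from h import *
np.set_printoptions(precision=4,suppress=True)
f=grab("wrist");P=cloud(f);im=f["frame"];save(f,"w6.png")
np.savez("w6.npz",P=P,im=im)
for t in["arbor","arbor_tip","arbor_grip"]:
  for q in robot.pinpoint(t,"wrist")[:3]:print(t,q["centre"],round(q["p"],2),atz(f,q["centre"],.052))
hsv=cv2.cvtColor(im,cv2.COLOR_RGB2HSV);H,S,V=[hsv[...,i].astype(int) for i in range(3)]
near=np.hypot(P[...,0]-.48,P[...,1]-.31)<.15
h=near&(P[...,2]>.052)&(P[...,2]<.075)&(S>110)&(H<14)
X=P[cv2.erode(h.astype(np.uint8),np.ones((2,2)))>0];print("handle",len(X),np.percentile(X[:,2],[5,50,95]),cv2.minAreaRect(X[:,:2].astype(np.float32)*1000))
h=near&(P[...,2]>.05)&(P[...,2]<.062)&(S<60)
X=P[cv2.erode(h.astype(np.uint8),np.ones((2,2)))>0];print("shaft",len(X),np.percentile(X[:,2],[5,50,95]),cv2.minAreaRect(X[:,:2].astype(np.float32)*1000))
go((.4287,.3633,.033),43)
E
```

```text
arbor [109.4, 262.4] 0.93 [0.3447 0.1987 0.052 ]
arbor [172.2, 69.1] 0.69 [0.2773 0.3901 0.052 ]
arbor [271.2, 237.9] 0.62 [0.4484 0.3354 0.052 ]
arbor_tip [45.3, 195.5] 0.89 [0.2575 0.2144 0.052 ]
arbor_tip [275.1, 350.8] 0.78 [0.5459 0.2386 0.052 ]
arbor_tip [140.1, 160.5] 0.67 [0.3046 0.3063 0.052 ]
arbor_grip [121.7, 277.3] 0.94 [0.3641 0.1934 0.052 ]
arbor_grip [180.0, 47.6] 0.77 [0.2717 0.4081 0.052 ]
handle 1300 [0.0608 0.0623 0.0634] ((423.92108154296875, 361.5308837890625), (22.741540908813477, 58.78376007080078), 44.07396697998047)
shaft 1524 [0.0533 0.0565 0.0593] ((497.6294250488281, 288.1038818359375), (32.85732650756836, 131.01205444335938), 44.95875549316406)
t 11.85 tcp [0.4289 0.3593 0.1978] yang 42.9 tilt [-0.0006 -0.0015] -> [0.08  0.069 4.119] turn -0.012
```

View pics/w6.png

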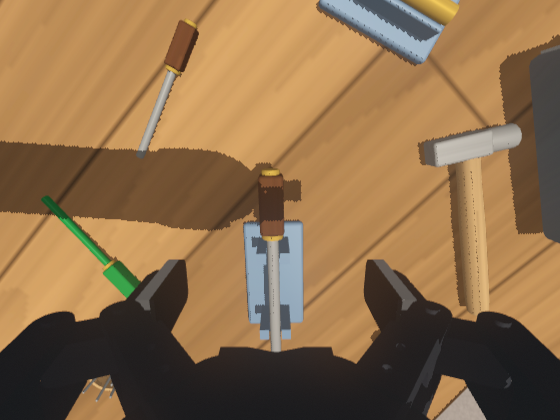

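The picture shows the arbor in the cradle, with its handle at (271,200) and shaft down to about (276,350). The arm was still settling, so I'll measure again at rest.

```bash
cat > m6.py <<'E'
from h import *
np.set_printoptions(precision=4,suppress=True)
f=grab("wrist");P=cloud(f);im=f["frame"]
for t in["arbor","arbor_tip"]:
  for q in robot.pinpoint(t,"wrist")[:3]:print(t,q["centre"],round(q["p"],2),atz(f,q["centre"],.052))
hsv=cv2.cvtColor(im,cv2.COLOR_RGB2HSV);H,S,V=[hsv[...,i].astype(int) for i in range(3)]
near=np.hypot(P[...,0]-.48,P[...,1]-.31)<.15
h=near&(P[...,2]>.055)&(P[...,2]<.075)&(S>110)&(H<14)
X=P[cv2.erode(h.astype(np.uint8),np.ones((2,2)))>0];print("handle",len(X),np.percentile(X[:,2],[5,50,95]),cv2.minAreaRect(X[:,:2].astype(np.float32)*1000))
h=near&(P[...,2]>.055)&(P[...,2]<.062)&(S<60)
X=P[cv2.erode(h.astype(np.uint8),np.ones((2,2)))>0]
for it in range(4):
  p=np.polyfit(X[:,1],X[:,0],1);r=X[:,0]-np.polyval(p,X[:,1]);X=X[abs(r)<max(.006,2*r.std())]
print("shaft",len(X),X[:,2].mean(),p,np.degrees(np.arctan(-p[0])),"x at y=.3633",np.polyval(p,.3633),"y range",X[:,1].min(),X[:,1].max())
go((.4287,.3633,.033),43)
E
python3 m6.py
```

```text
arbor [170.7, 64.3] 0.97 [0.2788 0.3871 0.052 ]
arbor [269.6, 229.8] 0.86 [0.4466 0.3333 0.052 ]
arbor [111.1, 258.8] 0.71 [0.3467 0.1962 0.052 ]
arbor_tip [140.2, 154.2] 0.88 [0.3052 0.3053 0.052 ]
arbor_tip [276.7, 343.3] 0.68 [0.5454 0.2379 0.052 ]
handle 1157 [0.061  0.0623 0.0635] ((424.3235778808594, 361.5396728515625), (22.8898868560791, 57.73793411254883), 45.44742965698242)
shaft 754 0.05678758499807278 [-0.9171  0.7625] 42.52351562688362 x at y=.3633 0.4292819630969721 y range 0.23948060178094588 0.3352518022806791
t 12.0 tcp [0.4292 0.3597 0.1986] yang 42.88 tilt [0.     0.0001] -> [0.074 0.051 4.14 ] turn -0.015
```

>>> apply_moves(commands="1 0.17 -0.06 1 -0.19;1 0.17 -0.06 2.2 -0.19;1 0.17 -0.06 3.3 -0.19;1 0.17 -0.06 4 -0.19;1 0.17 -0.06 4.19 -0.19;0.8 0.17 -0.06 4.19 -0.19;0.5 0.17 -0.06 4.19 -0.19;0.15 0.17 -0.06 4.19 -0.19;0.15 0.17 -0.06 4.19 -0.19;0.15 0.17 -0.06 4.19 -0.19;0.15 0.17 -0.06 4.19 -0.19;0.15 0.17 -0.06 4.19 -0.19", squeeze=50)

```text
time_s: 13.2
tool_pos: [0.422, 0.3646, 0.0321]
tool_rot: [0.386, 0.922, 0.0, -0.0]
force: [-2.8, -1.3, 6.3]
gripper_width: 0.023
grasp_force: 52.1
```

Gripped. I'll lift straight out of the cradle first, then carry it high to in front of the near bearing.

>>> apply_moves(commands="0.1 0 0 -0.4 0;0.1 0 0 -1.2 0;0.1 0 0 -2.4 0;0.1 0 0 -3.5 0;0.1 0 0 -4.2 0;0.1 -1.2 -0.25 -4.2 1;0.1 -2.4 -0.5 -4.2 2;0.1 -3.6 -0.7 -4.2 3;0.1 -4.8 -0.9 -4.2 4;0.1 -6 -1.15 -4.2 5;0.1 -7.35 -1.38 -4.2 6;0.1 -7.35 -1.38 -4.2 6.26", squeeze=80)

```text
time_s: 14.4
tool_pos: [0.5919, 0.1072, 0.1995]
tool_rot: [0.745, 0.667, -0.0, 0.003]
force: [-0.4, 0.3, -2.0]
gripper_width: 0.023
grasp_force: 80.2
```

>>> apply_moves(commands="0.1 0 0 0 0;0.1 0 0 0 0;0.1 0 0 0 0")

```text
time_s: 14.7
tool_pos: [0.5882, 0.1186, 0.1986]
tool_rot: [0.739, 0.674, 0.0, -0.001]
force: [1.0, 1.6, -1.3]
gripper_width: 0.0233
grasp_force: 80.2
```

```bash
cat > m7.py <<'E'
from h import *
np.set_printoptions(precision=4,suppress=True)
s=robot.observe();R=Ro.from_quat(s["tool_rot"]).as_matrix()
ya=np.array([np.sin(np.radians(5.5)),np.cos(np.radians(5.5)),0]);xa=np.array([ya[1],-ya[0],0]);B=np.array([.5696,-.0873,.072])
st=lambda p:np.array([(p-B)@xa,(p-B)@ya,p[2]-.072])*1000
g=s["tool_pos"]-R[:,2]*.0207
print("grip in bore frame mm",st(g),"force",s["force"].round(1),"moment",s["moment"].round(2),"w",s["gripper_width"].round(4))
for n in("scene","side"):
  f=grab(n);P=cloud(f);im=f["frame"];save(f,"m_%s_%.1f.png"%(n,s["time_s"]))
  hsv=cv2.cvtColor(im,cv2.COLOR_RGB2HSV);S=hsv[...,1].astype(int)
  q=(P-B);Y=q@ya;X=q@xa;Z=P[...,2]-g[2]
  m=(abs(X-(st(g)[0])/1000)<.02)&(Y>st(g)[1]/1000-.18)&(Y<st(g)[1]/1000-.04)&(abs(Z)<.02)&(S<70)
  if m.sum()>30:
    A=np.stack([X[m],Y[m],Z[m]+g[2]-.072],1)*1000
    for it in range(3):
      px=np.polyfit(A[:,1],A[:,0],1);pz=np.polyfit(A[:,1],A[:,2],1)
      r=np.hypot(A[:,0]-np.polyval(px,A[:,1]),A[:,2]-np.polyval(pz,A[:,1]));A=A[r<max(3,2.5*r.std())]
    t=st(g)[1]-175
    print(n,len(A),"slopes",px[0],pz[0],"yrange",np.percentile(A[:,1],[0,1,99,100]),"at tip x,z",np.polyval(px,t),np.polyval(pz,t))
  for c in robot.pinpoint("arbor_tip",n)[:4]:
    o,d=ray(f,c["centre"]);k=((B+xa*st(g)[0]/1000-o)@xa)/(d@xa);print(" tip",n,np.round(c["centre"],1),round(c["p"],2),st(o+k*d),"@z",st(atz(f,c["centre"],g[2])))
go(B+ya*.205+[0,0,-.0207],-5.5)
E
python3 m7.py
```

```text
Traceback (most recent call last):
  File "m7.py", line 7, in <module>
    print("grip in bore frame mm",st(g),"force",s["force"].round(1),"moment",s["moment"].round(2),"w",s["gripper_width"].round(4))
                                                                                                      ^^^^^^^^^^^^^^^^^^^^^^^^
AttributeError: 'float' object has no attribute 'round'
```

```bash
sed -i 's/s\["gripper_width"\].round(4)/s["gripper_width"]/' m7.py; python3 m7.py
```

```text
grip in bore frame mm [ -1.241  206.7189 147.3292] force [ 1.   1.6 -1.3] moment [ 0.17 -0.05  0.02] w 0.02330269550070078
scene 57 slopes 0.03610192907282381 -0.03593009816173383 yrange [ 34.7132  36.073  121.5435 123.4705] at tip x,z 0.8884514795500937 152.8873932790393
 tip scene [261.8 296.8] 0.91 [  -1.241   176.4734 -196.6148] @z [208.127  483.6008 147.3292]
 tip scene [221.  147.3] 0.82 [ -1.241   42.5055 157.2757] @z [-12.7515  22.2275 147.3292]
 tip scene [407.8 241.1] 0.67 [ -1.241  553.2644 181.5865] @z [-43.5009 526.3072 147.3292]
 tip scene [264.6 175. ] 0.6 [ -1.241  207.3455 151.9525] @z [ -6.5197 199.9606 147.3292]
side 44 slopes 0.0059929709722993324 -0.004381585137631297 yrange [ 28.9856  30.0818 156.1878 157.6661] at tip x,z -3.9554288025695525 150.40740501518064
 tip side [297.6 193.6] 0.75 [ -1.241   34.1506 153.3476] @z [  1.547   41.1497 147.3292]
 tip side [176.  208.4] 0.57 [   -1.241   4952.1869 -3898.0051] @z [-336.8072   78.3982  147.3292]
 tip side [168.3 230.6] 0.54 [   -1.241   9146.516  -8080.2064] @z [-370.6631   -4.0025  147.3292]
 tip side [293.7 195.8] 0.46 [ -1.241   63.6154 122.657 ] @z [-12.2862  35.0914 147.3292]
t 14.9 tcp [0.5886 0.1175 0.199 ] yang -5.4 tilt [-0.      0.0006] -> [-0.02   0.019  3.692] turn 0.012
```

>>> apply_moves(commands="0.1 -0.1 0.02 1 0;0.1 -0.3 0.02 2 0;0.1 -0.39 0.02 3 0;0.1 -0.39 0.02 3.69 0;0.1 -0.39 0.02 3.69 0;0.1 -0.39 0.02 3.69 0;0.1 -0.39 0.02 3.69 0;0.1 -0.39 0.02 3.69 0")

```text
time_s: 15.7
tool_pos: [0.5898, 0.1012, 0.0535]
tool_rot: [0.74, 0.672, 0.002, 0.001]
force: [-0.0, -0.2, -2.3]
gripper_width: 0.0228
grasp_force: 80.2
```

```bash
cat >> m7.py <<'E'
fs={n:grab(n) for n in("scene","side")}
t={}
for n in fs:
  for k in("near_bore","arbor_tip","far_line"):
    c=robot.pinpoint(k,n);
    e=proj(fs[n],B if k=="near_bore" else (B-ya*.11 if k=="far_line" else g-ya*.175))
    c=sorted(c,key=lambda q:np.hypot(*(np.array(q["centre"])-e)));t[n,k]=np.array(c[0]["centre"]) if c else None
    print(n,k,t[n,k],"expected",e.round(1))
for k in("near_bore","arbor_tip","far_line"):
  if t["scene",k] is not None and t["side",k] is not None:
    p,e=tri(ray(fs["scene"],t["scene",k]),ray(fs["side"],t["side",k]));print(k,st(p),e)
save(fs["scene"],"sc_%.1f.png"%s["time_s"],(170,110,300,240),5);save(fs["side"],"sd_%.1f.png"%s["time_s"],(250,180,350,300),5)
E
python3 m7.py; ls pics
```

```text
grip in bore frame mm [  2.0032 189.5314   2.1683] force [-0.  -0.2 -2.3] moment [ 0.13 -0.08 -0.  ] w 0.02277963421566685
scene 36 slopes -0.022841096844306595 0.009360740937861167 yrange [ 14.4993  15.3136 138.2723 139.5084] at tip x,z 4.801795422682574 6.308001463513193
 tip scene [262.2 297.5] 0.73 [   2.0032  182.82   -192.4323] @z [120.2788 355.9056   2.1683]
 tip scene [406.2 238.5] 0.64 [  2.0032 552.0897 186.9538] @z [-227.6671  403.9338    2.1683]
 tip scene [219.3 201.9] 0.63 [ 2.0032 14.9677  3.0604] @z [ 1.2672 13.6169  2.1683]
 tip scene [380.2 210.6] 0.55 [  2.0032 501.3238 209.4146] @z [-272.5701  293.312     2.1683]
side 32 slopes 0.021466397872067406 -0.019041452162822443 yrange [ 11.3817  11.8077 129.8317 130.687 ] at tip x,z -2.649040337304339 5.755099970743463
 tip side [168.  231.2] 0.74 [    2.0032  9493.4526 -8411.6814] @z [-365.4201  155.0634    2.1683]
 tip side [298.9 238.6] 0.57 [ 2.0032 13.0308 -3.0603] @z [-0.071   7.9708  2.1683]
 tip side [178.7 208. ] 0.56 [    2.0032  4457.4924 -3489.5077] @z [-316.2769  252.7062    2.1683]
 tip side [295.4 193.6] 0.46 [  2.0032  59.3079 133.3192] @z [ 61.8804 212.0978   2.1683]
t 15.9 tcp [0.5888 0.1009 0.0522] yang -5.52 tilt [0.0013 0.0008] -> [ 0.396 -0.026  0.022] turn -0.003
scene near_bore [219.  201.2] expected [217.  200.4]
scene arbor_tip [221.  203.4] expected [219.2 202.1]
scene far_line [195.2 183.1] expected [195.5 184.4]
side near_bore [301.3 242.4] expected [299.8 240.9]
side arbor_tip [297.6 238.5] expected [298.8 237. ]
side far_line [313.6 270. ] expected [313.3 267. ]
near_bore [-0.5435 -0.9443 -4.0656] 0.004821956811472252
arbor_tip [-1.9647 14.7265 -2.9739] 0.0004343947212340349
far_line [  -3.286  -119.4961   -1.3053] 0.0006218927470315137
crop.png
m_scene_14.7.png
m_scene_15.7.png
m_side_14.7.png
m_side_15.7.png
sc_15.7.png
scene.png
sd_15.7.png
side.png
w1.png
w2.png
w3.png
w4.png
w5.png
w6.png
```

View pics/sc_15.7.png

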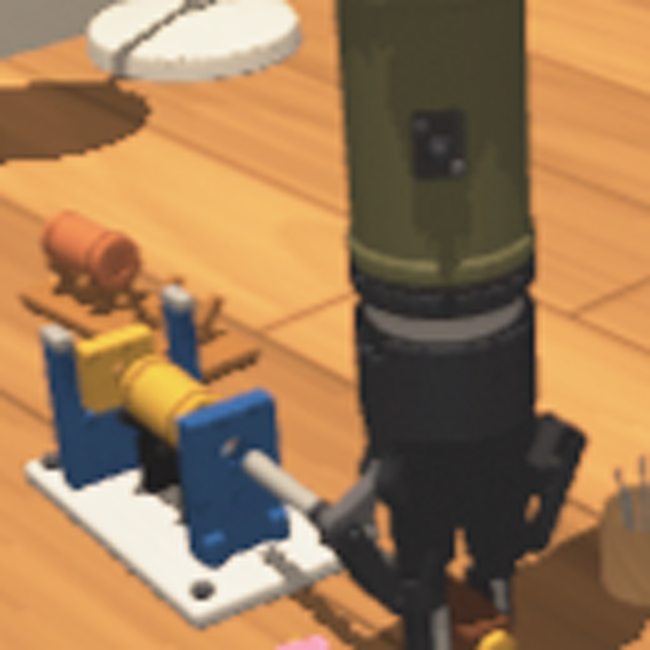

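Crop: the nose at (248,457) is aimed along the shaft line at the bore (233,447). Now easing it in.

>>> apply_moves(commands="0.1 -0.1 -0.01 0.02 0;0.1 -0.2 -0.01 0.02 0;0.1 -0.27 -0.01 0.02 0;0.1 -0.33 -0.01 0.02 0;0.1 -0.38 -0.01 0.02 0;0.1 -0.41 -0.01 0.02 0;0.1 -0.41 -0.01 0.02 0;0.1 -0.41 -0.01 0.02 0")

```text
time_s: 17.1
tool_pos: [0.5866, 0.0842, 0.0507]
tool_rot: [0.74, 0.672, 0.0, 0.0]
force: [0.9, 0.6, -1.2]
gripper_width: 0.0231
grasp_force: 80.2
```

>>> apply_moves(commands="0.1 -0.05 0 0 0;0.1 -0.1 0 0 0;0.1 -0.15 0 0 0;0.1 -0.15 0 0 0;0.1 -0.15 0 0 0")

```text
time_s: 17.6
tool_pos: [0.5859, 0.0777, 0.0506]
tool_rot: [0.741, 0.672, -0.0, 0.0]
force: [1.2, -1.5, -1.0]
gripper_width: 0.0231
grasp_force: 80.2
```

>>> apply_moves(commands="0.1 -0.06 0 0 0;0.1 -0.12 0 0 0;0.1 -0.18 0 0 0;0.1 -0.24 0 0 0;0.1 -0.3 0 0 0;0.1 -0.36 0 0 0;0.1 -0.42 0 0 0;0.1 -0.42 0 0 0;0.1 -0.42 0 0 0")

```text
time_s: 18.5
tool_pos: [0.5841, 0.061, 0.0506]
tool_rot: [0.741, 0.672, -0.0, 0.0]
force: [1.5, -0.7, 0.6]
gripper_width: 0.0229
grasp_force: 80.3
```

>>> apply_moves(commands="0.1 -0.06 0 0 0;0.1 -0.12 0 0 0;0.1 -0.18 0 0 0;0.1 -0.24 0 0 0;0.1 -0.3 0 0 0;0.1 -0.36 0 0 0;0.1 -0.44 0 0 0;0.1 -0.52 0 0 0;0.1 -0.6 0 0 0;0.1 -0.68 0 0 0;0.1 -0.68 0 0 0")

```text
time_s: 19.6
tool_pos: [0.5815, 0.0336, 0.0506]
tool_rot: [0.741, 0.672, -0.0, 0.0]
force: [2.6, 0.1, 0.3]
gripper_width: 0.0233
grasp_force: 80.4
```

```bash
cat > m8.py <<'E'
from h import *
np.set_printoptions(precision=2,suppress=True)
s=robot.observe();R=Ro.from_quat(s["tool_rot"]).as_matrix()
ya=np.array([np.sin(np.radians(5.5)),np.cos(np.radians(5.5)),0]);xa=np.array([ya[1],-ya[0],0]);B=np.array([.5696,-.0873,.072])
g=s["tool_pos"]-R[:,2]*.0207-B
print("grip",np.array([g@xa,g@ya,g[2]])*1000,"tip y",g@ya*1000-175,"yaw",np.degrees(np.arctan2(R[1,1],R[0,1]))+5.5,"F stand",s["force"]@xa,s["force"]@ya,s["force"][2],"M",s["moment"])
E
python3 m8.py
python3 - <<'E'
from h import *
f=grab("wrist");P=cloud(f);im=f["frame"];save(f,"w7.png")
hsv=cv2.cvtColor(im,cv2.COLOR_RGB2HSV);H,S,V=[hsv[...,i].astype(int) for i in range(3)]
print(im.shape)
for q in robot.masks_of("stand","wrist")[:2]:print(q["bbox"],q["p"])
E
```

```text
grip [  0.26 121.49  -0.66] tip y -53.507508434383055 yaw -0.08437535115063799 F stand 2.614356128932266 0.39968622074268256 0.3210987343186536 M [-0.2  -0.33  0.16]
(420, 560, 3)
```

Nose is inside the roller with only a light side load (+2.6 N in x). I'll ease over +x by 1 mm and go on.

>>> apply_moves(commands="0.1 0 0.01 0 0;0.1 0 0.025 0 0;0.1 -0.08 0.025 0 0;0.1 -0.16 0.025 0 0;0.1 -0.24 0.025 0 0;0.1 -0.32 0.025 0 0;0.1 -0.4 0.025 0 0;0.1 -0.48 0.025 0 0;0.1 -0.48 0.025 0 0;0.1 -0.48 0.025 0 0")

```text
time_s: 20.7
tool_pos: [0.5804, 0.0146, 0.0505]
tool_rot: [0.741, 0.672, -0.0, 0.0]
force: [-0.6, 0.9, 2.0]
gripper_width: 0.0226
grasp_force: 81.0
```

```bash
python3 m8.py
```

```text
grip [  1.   102.47  -0.81] tip y -72.52519394263223 yaw -0.06966162825297673 F stand -0.7262893935861554 0.8031693093926159 2.019780888834884 M [-0.16  0.2  -0.1 ]
```

>>> apply_moves(commands="0.1 -0.05 0 -0.02 0;0.1 -0.12 0 -0.02 0;0.1 -0.18 -0.01 -0.02 -0.03;0.1 -0.24 -0.02 -0.02 -0.07;0.1 -0.3 -0.03 -0.02 -0.11;0.1 -0.36 -0.045 -0.02 -0.15;0.1 -0.42 -0.055 -0.02 -0.19;0.1 -0.48 -0.065 -0.02 -0.23;0.1 -0.54 -0.075 -0.02 -0.26;0.1 -0.6 -0.077 -0.02 -0.26;0.1 -0.6 -0.077 -0.02 -0.26")

```text
time_s: 21.8
tool_pos: [0.5751, -0.0089, 0.0513]
tool_rot: [0.728, 0.685, -0.0, 0.0]
force: [-2.8, 2.6, 2.3]
gripper_width: 0.023
grasp_force: 80.9
```

```bash
python3 m8.py; python3 - <<'E'
from h import *
a=grab("scene");save(a,"s8.png",(170,150,270,240),7)
E
```

```text
grip [-2.05 78.59  0.05] tip y -96.40521559526996 yaw 2.010109547430226 F stand -3.0031435403784617 2.299333711596255 2.252903088179783 M [ 0.21  0.5  -0.24]
```

View pics/s8.png

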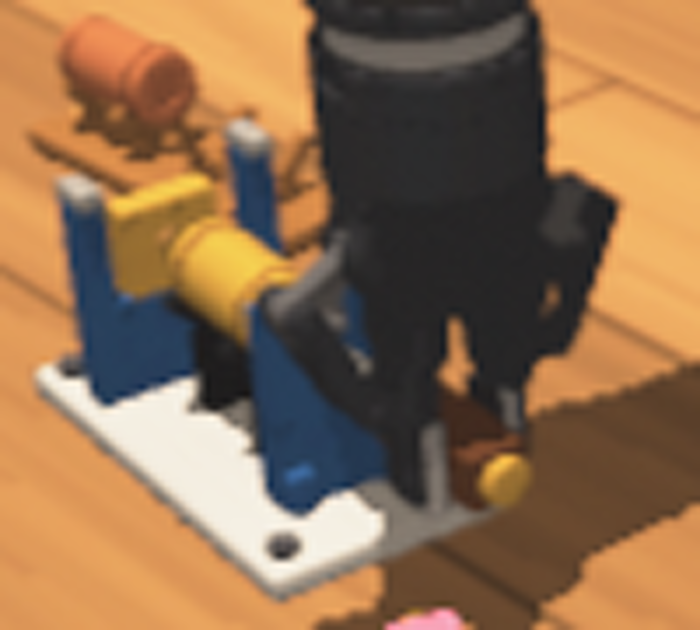

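Crop: the bush at (160,240) sits toward the +x prong, as measured, and the arbor is angled that way. Easing toward it.

>>> apply_moves(commands="0.1 -0.05 0 -0.01 0;0.1 -0.1 0 -0.01 0;0.1 -0.15 0 -0.01 0;0.1 -0.2 0 -0.01 0;0.1 -0.25 0 -0.01 0;0.1 -0.3 0 -0.01 0;0.1 -0.3 0 -0.01 0;0.1 -0.3 0 -0.01 0")

```text
time_s: 22.65
tool_pos: [0.5744, -0.0207, 0.0517]
tool_rot: [0.728, 0.685, -0.0, 0.0]
force: [-3.3, 2.1, 1.9]
gripper_width: 0.023
grasp_force: 81.0
```

```bash
python3 m8.py
```

```text
grip [-1.65 66.79  0.38] tip y -108.2075052052868 yaw 2.0253223490887304 F stand -3.521482675173523 1.8052198291852817 1.8799861569676184 M [ 0.25  0.68 -0.28]
```

>>> apply_moves(commands="0.1 -0.03 0 0 0;0.1 -0.06 0 0 0;0.1 -0.09 0 0 0;0.1 -0.12 0 0 0;0.1 -0.12 0 0 0")

```text
time_s: 23.15
tool_pos: [0.574, -0.024, 0.0518]
tool_rot: [0.728, 0.686, 0.0, -0.001]
force: [-4.3, 5.2, 2.4]
gripper_width: 0.0228
grasp_force: 81.1
```

```bash
python3 m8.py
```

```text
grip [-1.66 63.42  0.47] tip y -111.5776508554211 yaw 2.083960042149882 F stand -4.820987349224741 4.779322857194826 2.432827770768607 M [ 0.68  0.86 -0.2 ]
```

>>> apply_moves(commands="0.1 -0.02 0 0 0;0.1 -0.04 0 0 0;0.1 -0.04 0 0 0")

```text
time_s: 23.45
tool_pos: [0.5739, -0.0248, 0.0518]
tool_rot: [0.728, 0.686, 0.001, -0.001]
force: [-4.3, 5.4, 2.8]
gripper_width: 0.0226
grasp_force: 81.1
```

```bash
python3 m8.py
```

```text
grip [-1.69 62.55  0.52] tip y -112.45051467561802 yaw 2.1130573988121544 F stand -4.776601693171796 5.009095925374099 2.7980269091881196 M [ 0.96  0.87 -0.22]
```

Light contact at the bush face; the arbor bears on the bore's bottom and its +x side. I'll unload both: up 1.2 mm and −x 0.8 mm.

>>> apply_moves(commands="0.1 0 -0.01 -0.015 0;0.1 0 -0.02 -0.03 0;0.1 0 -0.02 -0.03 0;0.1 0 -0.02 -0.03 0")

```text
time_s: 23.85
tool_pos: [0.5737, -0.0271, 0.0528]
tool_rot: [0.728, 0.685, 0.0, 0.001]
force: [0.3, 0.1, -3.5]
gripper_width: 0.0229
grasp_force: 80.0
```

```bash
python3 m8.py
```

```text
grip [-1.75 60.31  1.5 ] tip y -114.68676987197743 yaw 2.039275870270395 F stand 0.3125780462308355 0.09213170088275939 -3.5426981007806653 M [ 0.36 -0.11  0.07]
```

The nose has slipped into the bush with almost no force. Advancing, then straightening.

>>> apply_moves(commands="0.1 -0.03 0 0.005 0;0.1 -0.06 0 0.005 0;0.1 -0.09 0 0.005 0;0.1 -0.12 0 0.005 0;0.1 -0.15 0 0.005 0;0.1 -0.15 0 0.005 0")

```text
time_s: 24.45
tool_pos: [0.5731, -0.0329, 0.0528]
tool_rot: [0.728, 0.685, 0.0, 0.0]
force: [1.2, -0.3, -3.6]
gripper_width: 0.0227
grasp_force: 80.0
```

```bash
python3 m8.py
```

```text
grip [-1.76 54.5   1.48] tip y -120.50266692620568 yaw 2.0367791217411395 F stand 1.2438524318200221 -0.17047669319033182 -3.555557909256429 M [ 0.28 -0.14  0.11]
```

>>> apply_moves(commands="0.1 0 0.01 0 0.05;0.1 0 0.02 0.005 0.1;0.1 0 0.03 0.005 0.15;0.1 0 0.04 0.01 0.2;0.1 0 0.055 0.01 0.255;0.1 0 0.055 0.01 0.255;0.1 0 0.055 0.01 0.255")

```text
time_s: 25.15
tool_pos: [0.5753, -0.0328, 0.0524]
tool_rot: [0.74, 0.672, 0.0, 0.0]
force: [1.9, -1.7, -3.2]
gripper_width: 0.0229
grasp_force: 80.1
```

```bash
python3 m8.py
```

```text
grip [ 0.42 54.76  1.06] tip y -120.24439238762824 yaw -0.0005206043384973214 F stand 2.0516085809012417 -1.5374313138967408 -3.167901318023585 M [-0.07 -0.39  0.3 ]
```

>>> apply_moves(commands="0.1 -0.05 0 0 0;0.1 -0.1 0 0 0;0.1 -0.15 0 0 0;0.1 -0.2 0 0 0;0.1 -0.25 0 0 0;0.1 -0.3 0 0 0;0.1 -0.34 0 0 0;0.1 -0.34 0 0 0;0.1 -0.34 0 0 0")

```text
time_s: 26.05
tool_pos: [0.5739, -0.0464, 0.0524]
tool_rot: [0.74, 0.672, -0.0, 0.0]
force: [1.5, 1.1, -0.2]
gripper_width: 0.023
grasp_force: 80.2
```

```bash
python3 m8.py
```

```text
grip [ 0.32 41.08  1.07] tip y -133.91966379847128 yaw -0.008075294300159186 F stand 1.3450254027362971 1.2708471378293296 -0.15325484939499434 M [ 0.54 -0.3   0.27]
```

>>> apply_moves(commands="0.1 -0.025 0.003 0 0;0.1 -0.05 0.005 0 0;0.1 -0.075 0.01 0 0;0.1 -0.1 0.01 0 0;0.1 -0.1 0.01 0 0")

```text
time_s: 26.55
tool_pos: [0.5735, -0.0497, 0.0523]
tool_rot: [0.74, 0.672, 0.0, -0.001]
force: [-1.4, 5.1, 2.0]
gripper_width: 0.0227
grasp_force: 80.6
```

```bash
python3 m8.py
```

```text
grip [ 0.32 37.75  1.01] tip y -137.2484341544976 yaw 0.014954862530936808 F stand -1.8943561793539245 4.979943584546629 1.9810878044266298 M [1.05 0.15 0.26]
```

>>> apply_moves(commands="0.1 -0.02 0 0 0;0.1 -0.04 0 0 0;0.1 -0.04 0 0 0;0.1 -0.04 0 0 0")

```text
time_s: 26.95
tool_pos: [0.5736, -0.0497, 0.0523]
tool_rot: [0.74, 0.673, 0.001, -0.001]
force: [-1.4, 7.3, 1.9]
gripper_width: 0.023
grasp_force: 80.7
```

```bash
python3 m8.py; python3 - <<'E'
from h import *
np.set_printoptions(precision=4,suppress=True)
f=grab("wrist");P=cloud(f);im=f["frame"];save(f,"w9.png");a=grab("scene");save(a,"s9.png",(170,150,270,240),7)
E
```

```text
grip [ 0.36 37.75  1.04] tip y -137.2531514054069 yaw 0.06190531867168225 F stand -2.0826555452611832 7.1779228114293545 1.863951192798216 M [1.62 0.17 0.14]
```

Hard stop exactly where the shoulder should be home. I'll relax the push, let go and rise to look.

>>> apply_moves(commands="0.1 0.03 0 0 0;0.1 0.03 0 0 0;0.4 0.03 0 0 0;0.6 0.03 0 0 0;0.7 0.03 0 0 0;0.7 0.03 0 0 0;0.7 0.03 0 0 0;0.7 0.03 0 -0.6 0;0.7 0.03 0 -1.8 0;0.7 0.03 0 -3 0;0.7 0.03 0 -4.2 0;0.7 0.03 0 -4.2 0")

```text
time_s: 28.25
tool_pos: [0.5778, -0.0518, 0.2273]
tool_rot: [0.74, 0.672, 0.005, 0.004]
force: [-0.6, 0.0, -0.2]
gripper_width: 0.0599
grasp_force: 0.0
```

>>> apply_moves(commands="0.7 -1 0 -0.5 0;0.7 -1 0 -0.5 0;0.7 -1 0 -0.5 0;0.7 -1 0 -0.5 0;0.7 -1 0 -0.5 0")

```text
time_s: 28.75
tool_pos: [0.5698, -0.0892, 0.2394]
tool_rot: [0.74, 0.673, -0.0, -0.001]
force: [0.8, -0.3, -0.2]
gripper_width: 0.0595
grasp_force: 0.0
```

```bash
cat > m10.py <<'E'
from h import *
np.set_printoptions(precision=2,suppress=True)
f=grab("wrist");P=cloud(f);im=f["frame"];save(f,"w10_%d.png"%(robot.observe()["time_s"]*10),k=1.4)
ya=np.array([np.sin(np.radians(5.5)),np.cos(np.radians(5.5)),0]);xa=np.array([ya[1],-ya[0],0]);B=np.array([.5696,-.0873,.072])
q=(P-B)*1000;X=q@xa;Y=q@ya;Z=q[...,2]
hsv=cv2.cvtColor(im,cv2.COLOR_RGB2HSV);H,S,V=[hsv[...,i].astype(int) for i in range(3)]
br=(H>18)&(H<32)&(S>130);blue=(H>100)&(H<130)&(S>100)
def rep(n,m):
  m=cv2.erode(m.astype(np.uint8),np.ones((2,2)))>0
  if m.sum()<9:print(n,m.sum());return
  r=cv2.minAreaRect(np.stack([X[m],Y[m]],1).astype(np.float32));print(n,m.sum(),"centre",np.round(r[0],2),"size",np.round(r[1],1),"ang",round(r[2],1),"Zmed",np.median(Z[m]))
rep("upright top",blue&(abs(Z-22)<5)&(abs(X)<40)&(Y<10)&(Y>-30))
rep("bush",br&(Z>12)&(Z<24)&(abs(X)<40)&(Y<-102)&(Y>-135))
rep("roller",br&(Z>7)&(abs(X)<25)&(Y<-25)&(Y>-96))
rep("handle",(H<14)&(S>110)&(abs(Z-12)<6)&(abs(X)<25)&(Y>0)&(Y<80))
rep("shoulder",br&(Z>0)&(abs(X)<16)&(Y>-2)&(Y<12))
h=(H<14)&(S>110)&(abs(Z-12)<3)&(abs(X)<25)&(Y>0)&(Y<80)
print("handle slope",np.polyfit(Y[h],X[h],1) if h.sum()>20 else 0)
g=(S<70)&(Z>0)&(Z<9)&(abs(X)<8)
for lo,hi in((-30,-14),(-110,-90),(-145,-123)):
  m=g&(Y>lo)&(Y<hi);print("shaft",lo,hi,m.sum(),[np.median(A[m]) for A in(X,Y,Z)] if m.sum() else 0, Y[m].min() if m.sum() else 0)
E
python3 m10.py
```

```text
upright top 379 centre [ 1.51 -7.26] size [12.2 45.9] ang 88.9 Zmed 20.853810230568772
bush 405 centre [   0.78 -116.74] size [15.7 38.1] ang 88.7 Zmed 16.883643895142644
roller 729 centre [  0.89 -61.51] size [57.8 26.6] ang 89.0 Zmed 13.411460341475903
handle 1269 centre [-0.58 34.26] size [21.9 58. ] ang 0.7 Zmed 9.831910157418758
shoulder 59 centre [0.95 1.86] size [ 3.5 17.9] ang 88.7 Zmed 7.746403738621913
handle slope [-0.    1.15]
shaft -30 -14 101 [np.float64(0.41677863927990966), np.float64(-24.45804600390057), np.float64(3.1619818812256977)] -29.959485106392844
shaft -110 -90 102 [np.float64(0.5759462202990083), np.float64(-103.58336828805976), np.float64(3.6447786900195984)] -109.96085804970123
shaft -145 -123 16 [np.float64(0.636608901877836), np.float64(-135.4677109094307), np.float64(3.455253990107057)] -137.56327180835947
```

```bash
python3 m10.py; ls pics | grep w10
```

```text
upright top 393 centre [ 0.09 -7.24] size [12.4 47.4] ang 88.0 Zmed 20.932156075493495
bush 415 centre [   0.71 -117.13] size [38.1 15.2] ang 0.4 Zmed 16.834813554363905
roller 696 centre [  1.  -61.5] size [58.9 26.8] ang 89.3 Zmed 13.487390925210715
handle 1251 centre [-0.55 34.22] size [22.  57.9] ang 0.6 Zmed 9.81164347946946
shoulder 57 centre [0.51 1.83] size [18.8  3.6] ang 1.0 Zmed 7.840963605079701
handle slope [-0.    1.08]
shaft -30 -14 101 [np.float64(0.49966293414193985), np.float64(-24.41378074499283), np.float64(3.2631829136121198)] -29.98867240903527
shaft -110 -90 102 [np.float64(0.09696425725862845), np.float64(-103.41604684497351), np.float64(3.2626749506837056)] -109.72393941528698
shaft -145 -123 20 [np.float64(0.7282101797314491), np.float64(-135.1867134873786), np.float64(3.5911870663688923)] -137.38988401460233
w10_288.png
```

View pics/w10_288.png

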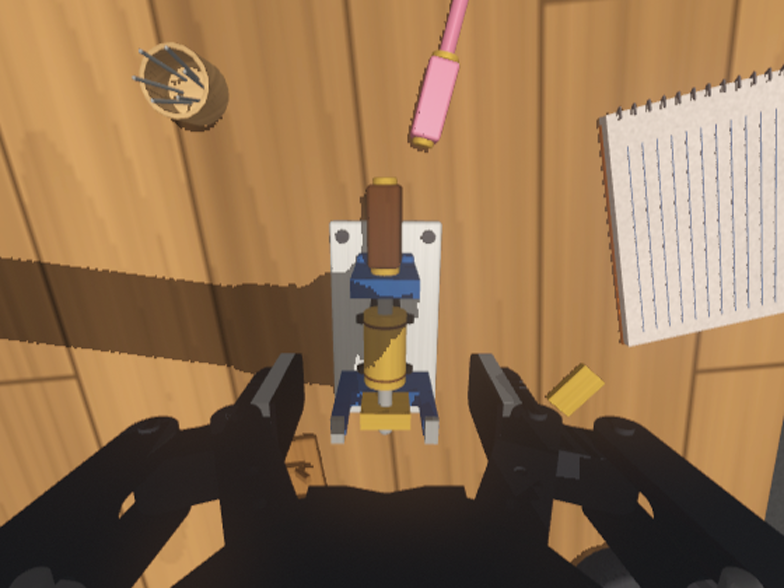

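The shoulder (385,270) is against the near upright, and the arbor runs straight through the roller and bush to its nose at (387,432). The bush is centred between the prongs. The gripper is clear, so I'm handing in.

```bash
python3 -c "
from bench import robot
print(robot.finish_job())"
```

```text
the job is handed in; nothing more can be done
None
```

I handed the job in at about 29 s of the 72 s allowed, with no verdict returned: the brass roller is on the rests, the arbor is straight through roller and bush with its shoulder home, and the gripper is clear.

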